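# Hold the die plate over the tray sealer's screw holes

### The job

The tray sealer is off and cold for a die change: fold its stiff lid up until it stands straight up, square to the deck, and leave it standing there. Then take the two-window aluminium die plate and hold it level over the deck, hovering about a centimetre above without touching it, with its four corner holes lined up over the four threaded holes so that each threaded hole shows whole through its plate hole and the thumb screws can be started. Finish while still holding the plate there, and leave the lunch box, heart moulds and whisk where they are.

Things in the scene. Friction and masses are not known exactly. Their poses are not given: they have to be found in the camera images.
- sealer: Tray sealer fixed to the tiles: white housing 270 mm deep (own x), 240 mm wide (own y), steel deck on top 85 mm above the tiles, spanning own x -150 to +60 mm. Origin: on the tiles under the housing; own -x points out of the front (dial, switch), +x to the hinge and the film roll behind (reaches x = 205 mm, 137 mm high), z up.
- deck_seat (a point): Middle of the die seat, on the deck's top plane, 45 mm in front of the sealer's origin; same axes as the sealer. Here the deck has an opening 102 mm (x) by 132 mm (y) into a hollow well 67 mm deep, with a threaded hole outside each corner. The die plate's origin belongs straight above it, plate and sealer axes parallel or half a turn apart.
- lid (a joint): Angle of the sealer's lid (rad): 0 shut flat over the deck, 1.57 straight up, end stop at 1.88 (leaning back); grows as the front edge rises. Stiff friction hinge: the lid (0.75 kg) stays where it is left; lifting takes up to about 9 N at the handle. Lid: 195 mm long from the hinge, 220 mm wide, 30 mm thick, its underside level with the hinge line when shut.
- lid_hinge (a point): Middle of the lid's hinge line, 98 mm above the tiles and 70 mm behind (own +x of) the sealer's origin; the hinge line runs along the sealer's own y.
- lid_bar (a point): Centre of the lid's handle: round black bar, 12 mm diameter, 170 mm long along the sealer's own y, on two posts 150 mm apart, bar centre 40 mm off the lid's front edge. With the lid at angle a it is 235 cos a - 15 sin a mm in front of the hinge line and 235 sin a + 15 cos a mm above it. It can be pinched from above at any angle and turns in the grip.
- die: Loose aluminium die plate flat on the tiles: 150 mm (own x) by 180 mm (own y), 10 mm thick, about 0.42 kg. Two through windows, each 102 mm (x) by 56 mm (y), leave a centre bar 20 mm wide (y -10 to +10 mm) and 102 mm long along own x, the place to pinch it. A 12 mm hole near each corner. Origin: middle of the underside, z up. Same after a half turn: either way round will do.
- die_hole0 (a point): A 12 mm through hole of the die plate: its centre on the underside, at own x, y = -62, -77 mm of the plate.
- die_hole1 (a point): A 12 mm through hole of the die plate: its centre on the underside, at own x, y = -62, 77 mm of the plate.
- die_hole2 (a point): A 12 mm through hole of the die plate: its centre on the underside, at own x, y = 62, 77 mm of the plate.
- die_hole3 (a point): A 12 mm through hole of the die plate: its centre on the underside, at own x, y = 62, -77 mm of the plate.
- deck_hole0 (a point): Threaded hole of the deck, 6 mm: its mouth on the deck's top face, at own x, y, z = -107, -77, 85 mm of the sealer.
- deck_hole1 (a point): Threaded hole of the deck, 6 mm: its mouth on the deck's top face, at own x, y, z = -107, 77, 85 mm of the sealer.
- deck_hole2 (a point): Threaded hole of the deck, 6 mm: its mouth on the deck's top face, at own x, y, z = 17, 77, 85 mm of the sealer.
- deck_hole3 (a point): Threaded hole of the deck, 6 mm: its mouth on the deck's top face, at own x, y, z = 17, -77, 85 mm of the sealer.
- lunch_box: Clear plastic lunch box with white clip tabs, 134 x 184 x 61 mm, closed; bystander. Origin: middle of its underside.
- mould_a: Heart-shaped pale silicone mould cup, 74 x 70 x 30 mm; bystander. Origin: near the middle, on the tiles.
- mould_b: A second, like heart-shaped mould cup; bystander. Origin: near the middle, on the tiles.
- whisk: Stainless steel mini whisk lying on the tiles, 185 mm long along its own x, 42 mm thick at the wires; bystander. Origin: about the middle, on the tiles.
Things that resemble listed ones, but are neither listed nor needed, are in the scene too. Of the things like the die, leave any that is yellow; of the rest the larger one is meant.

How it is judged (in metres and radians):
On the way, in this order (a step that is already met when the one before it is completed fails the run):
1. the lid stands straight up (within about 10 degrees) (value of joint lid between 1.4 and 1.74 rad), for 0.3 s.
2. the die plate is lifted off the tiles in the gripper (height (world z) of die above 0.03 m and contact force between the fingers and die above 1 N), for 0.2 s.
At the end, for the whole second after the job is handed in: The lid stands within about 10 degrees of straight up (1.40 to 1.74 rad); the gripper holds the die plate still and level (within 4 degrees), its underside 4 to 20 mm above the deck, touching no part of the sealer, each hole's centre within 3.5 mm of its threaded hole's, either way round (all of step 1 and ((horizontal distance between die_hole0 and deck_hole0 below 0.0035 m and horizontal distance between die_hole2 and deck_hole2 below 0.0035 m) or (horizontal distance between die_hole0 and deck_hole2 below 0.0035 m and horizontal distance between die_hole2 and deck_hole0 below 0.0035 m)) and z of die in the frame of sealer between 0.089 and 0.105 m and angle between die's own z axis and vertical below 0.07 rad and linear speed of die below 0.02 m/s and contact force between die and sealer below 0.2 N and contact force between the fingers and die above 1 N); the arm keeps its last pose, push and grip.
It fails at once if the lunch box is disturbed (moved more than 25 mm) (distance of lunch_box from where it was at the start of the episode above 0.025 m).
It fails at once if the first heart mould is disturbed (moved more than 25 mm) (distance of mould_a from where it was at the start of the episode above 0.025 m).
It fails at once if the second heart mould is disturbed (moved more than 25 mm) (distance of mould_b from where it was at the start of the episode above 0.025 m).
It fails at once if the whisk is disturbed (moved more than 25 mm) (distance of whisk from where it was at the start of the episode above 0.025 m).
It also fails if it takes over 61 s, if anything falls off the work surface, if the arm or the gripper's body presses on something with over 40 N, if the wrist force passes 120 N, or if a joint passes its speed limit or range.

### The arm

A 6-joint arm with a two-finger parallel gripper is mounted at the origin on the work surface. World frame = base frame: x ahead of the robot, y to its left, z up, the work surface at z = 0. Lengths are in mm, angles in degrees, forces in N, time in s.
With the tool pointing down it reaches from about 300 to 850 mm from the base axis. Payload 4.2 kg.
Tool frame: the origin (TCP) lies midway between the tips of the shut fingers; the grasp point (between the pads) lies env.grip_depth behind it (env.grip_depth is the distance from the TCP to the grasp point, in mm); z points along the fingers, y is the direction in which the jaws open and shut (so a half turn about z gives the same grasp; the last joint's range is limited). The gripper opens to 91 mm and grips with 3 to 60 N. Pads are 32 mm wide; open, the fingers measure 118 mm over their backs; the gripper's body (76 mm by 178 mm) begins 60 mm behind the grasp point.
Start: joints at [70.76, 18.312, 89.639, -0, 72.044, -1.146], TCP at [178.584, 546.581, 213.976] pointing down, gripper open.
Joint ranges: [-177.97, 177.97], [-48.28, 115.42], [12.27, 149.76], [-77.06, 257.06], [2.81, 150.46], [-146.56, 146.56]. Speed limits (degrees/s): [147.25, 147.25, 180, 180, 180, 180].

### API

Orientations are given as [roll, pitch, yaw] about the fixed x, y, z axes, in that order (R = Rz(yaw) Ry(pitch) Rx(roll)).
In Python, from workcell import env, cams, spotter gives the robot as it stands.
- The arm moves only by the tool apply_moves, never from a script. Its argument "plan" is a list of rows, each an object with "jaw": the closure, from 0 (fully open) to 1 (shut); "delta_pos": the shift along the tool's x, y, z in mm, a list of three; "spin": the turn about the tool's z in rad. In form: [{"jaw": jaw, "delta_pos": [dx, dy, dz], "spin": spin}, ...]. A call has exactly 8 rows; each row is the pose to reach, as a shift and turn from the pose measured when the call began, along the tool's axes at that moment; what a row does not reach only later rows make up. A row lasts 1/8 s, in which the tool goes at most 62.5 mm and 10.7 degrees, less where a joint would pass 70% of its speed; a pose out of reach is approached as far as the arm can. A call with a gripper value outside its range is refused whole. The fingers move at their own pace and stop on an object; "squeeze" is the grip in N (left out, the last holds). Time passes only in rows, so rows that repeat a pose let the fingers close, or fill a call up. It gives the time, the measured TCP pose, the force and the opening at its end, in the units of the state.
- env.state(): the state, without advancing time (a new reading comes with each control period).
- cams.grab_frame(name): name is "scene" or "top" or "wrist"; returns the picture (384x512x3 uint8, red, green, blue); there is no depth.
- cams.calibration(name): a dict with "camera_matrix" (3x3 intrinsics, pixels), "rvec" (rotation vector, rad) and "tvec" (3), from world to camera coordinates, as OpenCV has them. Camera axes: x right, y down, z forward; pixel columns grow to the right and rows downward; lengths in mm; the calibration is good to about 2 mm. A picture is of the moment at which its call begins: read the wrist's pose just before it. calibration takes no time and is no camera call; for the wrist camera it gives the pose at the moment of the call.
- env.job_done(): hands the job in, once; it reports no verdict.
Trained networks look in the newest picture that a camera, given by its name, has taken for a name from the list of things; names that differ only in an ending like _2 or _b are one class to them, and where a whole thing is asked for, a point or a joint stands for the part that bears it (a point fixed in the world has none). Each returns a list of dicts, best first, with "confidence" (0 to 1); they miss things now and then, are a little off and sometimes report something else, mostly with a low value. They report only what shows in the picture. A call takes as long as a camera call. They do not tell look-alikes from the thing itself.
- spotter.masks_of(camera, target): "region" (384x512 bool, what is visible of it) and "extent" ([left, top, right, bottom] in pixels, round what is visible of it).
The state is a dict: "time_s": time; "qpos": joint angles; "qvel": joint speeds; "effort": joint torques, N m; "ee_pos": TCP position; "ee_rot": TCP orientation; "force": force on the tool from outside, world axes, zero at the start; "torque": the same for the moment, N m; "gripper_width": finger opening in mm.
Only numpy, scipy, OpenCV 4.12 (cv2) and the standard library are available. Lean on these libraries where they do the work, as an engineer would, in place of code of your own. Each camera call takes 0.05 s, during which the arm holds its last target.

## Working session

There is one attempt and no reset: what is moved stays moved. The work goes in short steps, Python scripts to look and compute and a tool call to move; the robot and the scene stay as the last step left them, time stands still between calls to the robot, and variables do not carry over. Pictures are saved under pics/ and viewed, and the job is handed in when it is done.

Besides the shell and the picture viewer there is one more tool, called after "Request:" by a JSON object that holds its "op" and its "data", one argument or row to a line. apply_moves: Moves the arm, as the interface text tells. Its arguments: {"type":"object","properties":{"plan":{"type":"array"},"squeeze":{"type":"number"}},"required":["plan"]}

```bash
ls; mkdir -p pics; python3 - <<'E'
from workcell import env,cams,spotter
import cv2
print(env.state()); print(env.grip_depth)
for n in ["scene","top","wrist"]:
    im=cams.grab_frame(n); cv2.imwrite(f"pics/{n}0.png",im[:,:,::-1]); 
    c=cams.calibration(n); print(n,c)
E
```

```text
pics
{'time_s': 0.0, 'qpos': array([ 7.07608575e+01,  1.83511967e+01,  8.97051637e+01, -8.99017239e-05,
        7.20425141e+01, -1.14366387e+00]), 'qvel': array([0.0329258 , 0.09367844, 0.01729278, 0.03841648, 0.03193913,
       0.01836456]), 'effort': array([ 1.21101497e-03, -4.12466955e+01, -2.31978214e+01,  7.27956416e-02,
        4.56902571e-02, -1.53165079e-04]), 'ee_pos': array([178.41305008, 546.10632979, 213.13314005]), 'ee_rot': array([-1.79901143e+02, -1.88801486e-03,  1.61904548e+02]), 'force': array([-0.88845483,  0.68552258, -0.85916705]), 'torque': array([ 0.03344679, -0.01209402, -0.01831645]), 'gripper_width': 91.11022297348211}
18.8
scene {'camera_matrix': array([[444.41879603,   0.        , 244.8237337 ],
       [  0.        , 444.41879603, 183.50826903],
       [  0.        ,   0.        ,   1.        ]]), 'rvec': array([ 1.31687277,  2.41033022, -0.77064789]), 'tvec': array([ 394.79374773, -220.13209723, 1443.08941208])}
top {'camera_matrix': array([[396.66025552,   0.        , 255.00325277],
       [  0.        , 396.66025552, 186.75641861],
       [  0.        ,   0.        ,   1.        ]]), 'rvec': array([ 2.14351496, -2.18320528,  0.12793706]), 'tvec': array([-126.42507697,  492.40388132, 1208.61347951])}
wrist {'camera_matrix': array([[307.51825195,   0.        , 254.85523321],
       [  0.        , 307.51825195, 184.07600859],
       [  0.        ,   0.        ,   1.        ]]), 'rvec': array([-2.35980515, -1.71102043, -0.23050954]), 'tvec': array([-574.83274953,  -31.10432088,  391.52910764])}
```

View pics/scene0.png

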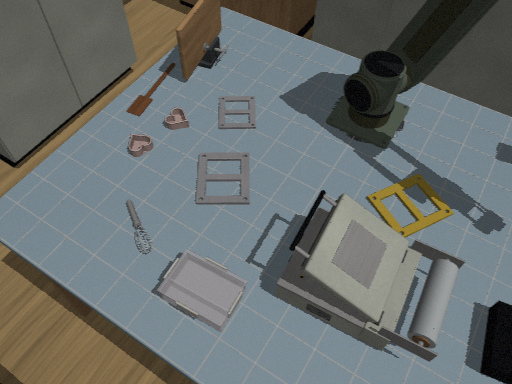

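View pics/top0.png

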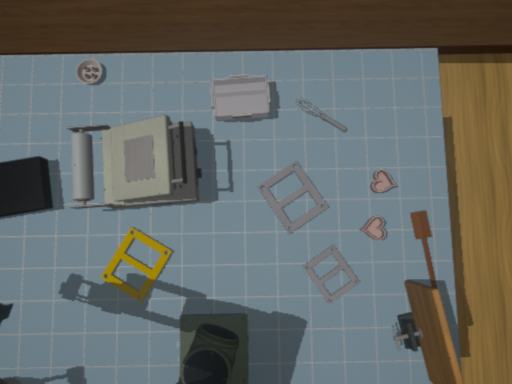

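View pics/wrist0.png

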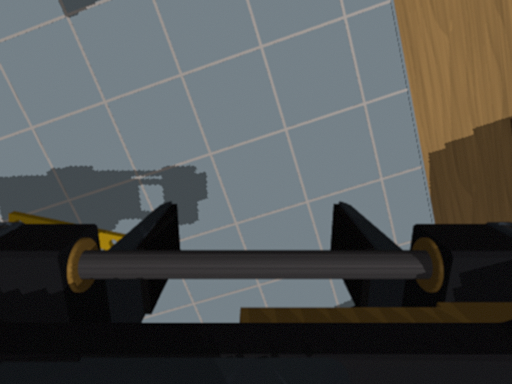

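The scene shows the sealer with its lid partly open (scene 350,250; top 150,160). There are three die-like plates: yellow at top (137,263), large grey at (294,197) and small grey at (331,273). I choose the large grey one. Next I'll check the projection and measure.

```bash
cat > h.py <<'E'
import numpy as np, cv2
from workcell import env,cams,spotter
def cal(n):
    c=cams.calibration(n); return c['camera_matrix'],np.array(c['rvec'],float),np.array(c['tvec'],float)
def proj(n,P,c=None):
    K,r,t=c or cal(n); return cv2.projectPoints(np.array(P,float).reshape(-1,1,3),r,t,K,None)[0].reshape(-1,2)
def toz(n,uv,z,c=None):
    K,r,t=c or cal(n); R=cv2.Rodrigues(r)[0]; C=-R.T@t
    uv=np.array(uv,float).reshape(-1,2); d=(R.T@np.linalg.inv(K)@np.c_[uv,np.ones(len(uv))].T).T
    return C+d*((z-C[2])/d[:,2])[:,None]
E
python3 - <<'E'
from h import *
for n in ["scene","top"]:
    print(n,proj(n,[[0,0,0],[200,0,0],[0,200,0],[178,546,214],[0,0,500]]).round())
    R=cv2.Rodrigues(cal(n)[1])[0]; print((-R.T@cal(n)[2]).round())
    cams.grab_frame(n)
    for t in ["die","sealer","lid","lid_bar"]:
        for m in spotter.masks_of(n,t):
            print(n,t,m['confidence'],m['extent'])
            if n=="top" and t=="die":
                ys,xs=np.nonzero(m['region']); r=cv2.minAreaRect(np.c_[xs,ys].astype(np.float32)); b=cv2.boxPoints(r)
                w=toz(n,b,10); print(w.round(1).tolist(), w.mean(0), np.linalg.norm(w-np.roll(w,1,0),axis=1))
for n in ["scene","top"]:
    im=cams.grab_frame(n)[:,:,::-1]
    c=im[130:370,260:480] if n=="scene" else im[105:225,60:240]
    cv2.imwrite(f"pics/{n}1.png",cv2.resize(c,None,fx=3.2 if n=="top" else 2.4,fy=3.2 if n=="top" else 2.4,interpolation=cv2.INTER_CUBIC))
    if n=="top": cv2.imwrite("pics/die1.png",cv2.resize(im[150:310,240:400],None,fx=3.7,fy=3.7,interpolation=cv2.INTER_CUBIC))
E
```

```text
scene [[366. 116.]
 [339. 156.]
 [426. 141.]
 [578. 192.]
 [414. -35.]]
[1065.  220. 1051.]
scene die 0.85 [194.6, 152.3, 248.1, 205.3]
scene die 0.77 [217.8, 95.4, 255.0, 130.4]
scene die 0.67 [367.0, 173.6, 452.0, 236.1]
scene die 0.44 [129.7, 132.3, 150.5, 158.2]
scene sealer 0.64 [279.1, 191.9, 465.1, 362.0]
scene lid 0.79 [291.6, 188.5, 409.7, 319.0]
scene lid 0.28 [194.4, 150.2, 249.1, 205.0]
scene lid_bar 0.79 [289.8, 187.2, 407.5, 323.1]
scene lid_bar 0.48 [158.8, 246.2, 247.2, 334.3]
top [[214. 348.]
 [213. 281.]
 [148. 350.]
 [ -9. 304.]
 [185. 429.]]
[ 348. -130. 1257.]
top die 0.87 [259.3, 160.8, 332.3, 234.3]
[[492.7, -140.9, 10.0], [577.5, -269.5, 10.0], [425.4, -365.9, 10.0], [342.9, -238.3, 10.0]] [ 459.61342265 -253.65546367   10.        ] [178.60406645 154.06137672 180.06918345 151.97953583]
top die 0.7 [100.1, 225.6, 173.8, 302.8]
[[221.0, 348.5, 10.0], [380.0, 254.6, 10.0], [298.9, 121.7, 10.0], [142.2, 217.0, 10.0]] [260.51620314 235.46110876  10.        ] [153.3248105  184.65834014 155.65899257 183.35294465]
top die 0.61 [300.6, 242.2, 359.9, 301.9]
[[241.1, -275.2, 10.0], [311.0, -374.7, 10.0], [193.6, -457.7, 10.0], [125.3, -358.7, 10.0]] [ 217.73891503 -366.56939568   10.        ] [142.72052302 121.59976963 143.68028058 120.32167898]
top die 0.54 [299.1, 97.8, 346.5, 132.2]
[[765.8, -273.9, 10.0], [782.5, -284.1, 10.0], [684.9, -435.7, 10.0], [668.6, -425.3, 10.0]] [ 725.44208313 -354.74297069   10.        ] [179.97846722  19.51791648 180.25278248  19.35350422]
top sealer 0.63 [69.2, 117.5, 202.2, 210.1]
top sealer 0.35 [257.1, 160.6, 329.2, 231.6]
top lid 0.59 [112.1, 114.8, 186.4, 200.1]
top lid_bar 0.82 [113.6, 113.6, 186.5, 200.1]
```

View pics/scene1.png

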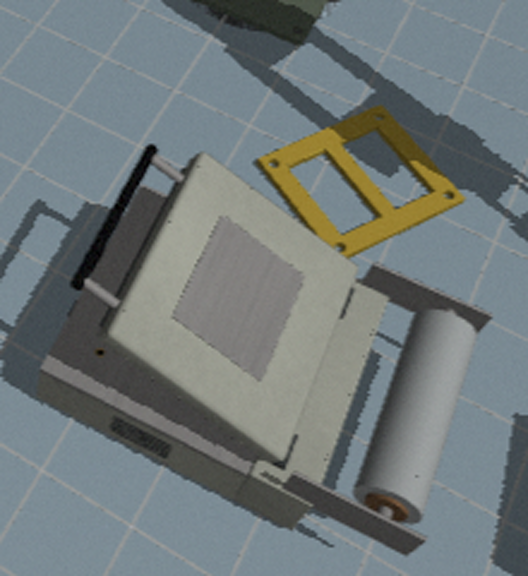

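View pics/top1.png

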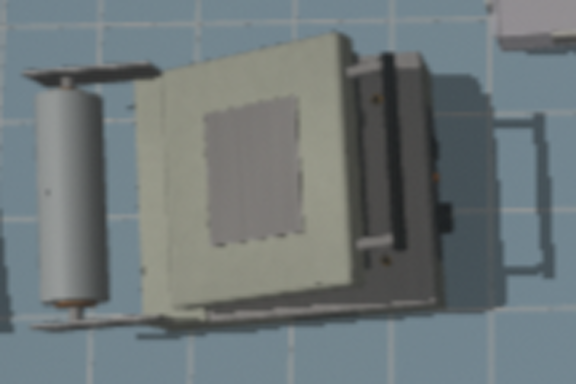

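View pics/die1.png

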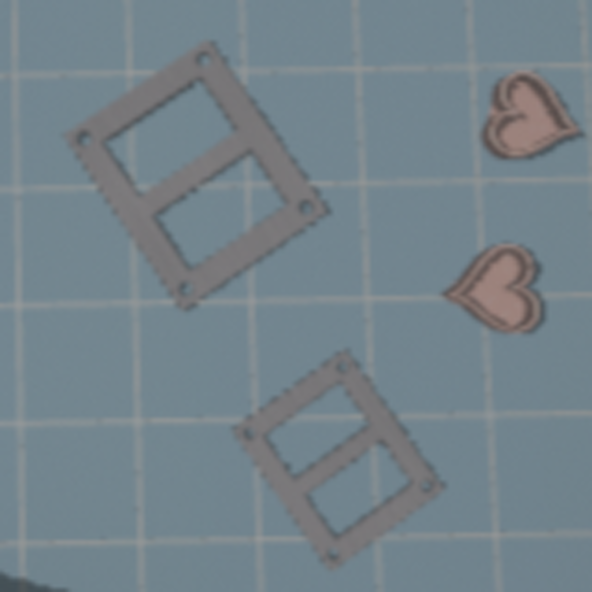

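```bash
cat > fit.py <<'E'
from h import *
from scipy.optimize import least_squares
def lidpt(u,h,y,a): # u along the lid from hinge, h above underside
    return [70-(u*np.cos(a)-h*np.sin(a)),y,98+u*np.sin(a)+h*np.cos(a)]
def pts(p):
    x,y,w,a=p
    L=[[-107,-77,85],[-107,77,85],lidpt(235,15,-85,a),lidpt(235,15,85,a),lidpt(195,30,-110,a),lidpt(195,30,110,a)]
    R=cv2.Rodrigues(np.array([0,0,w]))[0]
    return np.array(L)@R.T+[x,y,0]
E
python3 - <<'E'
from fit import *
T=np.array([[177.5,135.9],[180.6,186.3],[181.3,122.2],[185,182.5],[167.2,116],[170.5,193.8]])
S={0:[301.7,276.7],2:[292.1,248.3],3:[323.3,192.5],5:[344,194.5],4:[306,269]}
ct,cs=cal("top"),cal("scene")
def res(p):
    P=pts(p); r=(proj("top",P,ct)-T); q=proj("scene",P,cs)
    return np.concatenate([r.ravel(),np.concatenate([q[i]-S[i] for i in S])])
x0=toz("top",[[155,158]],85,ct)[0]
s=least_squares(res,[x0[0],x0[1],np.pi/2,0.4],loss='soft_l1')
print(s.x,np.degrees(s.x[2:])); print(res(s.x).reshape(-1,2).round(1))
print(pts(s.x).round(1))
E
```

```text
[5.57979185e+02 2.02180874e+02 1.63324979e+00 3.80799081e-01] [93.5783199 21.8181802]
[[-1.4  0.3]
 [-1.5  0.4]
 [-0.6  0. ]
 [-0.5  1.2]
 [-2.5 -1.3]
 [-1.3  0.4]
 [-0.2 -0.3]
 [-2.   1.6]
 [-1.2 -0.5]
 [-0.6 -2.7]
 [-2.6 -0.4]]
[[641.5 100.2  85. ]
 [487.8  90.6  85. ]
 [651.7  65.2 199.3]
 [482.   54.6 199.3]
 [674.  109.4 198.3]
 [454.4  95.6 198.3]]
```

```bash
cat >> h.py <<'E'
from scipy.spatial.transform import Rotation as Ro
def delta(targets,yaws):
    s=env.state(); R=Ro.from_euler('xyz',s['ee_rot'],degrees=True).as_matrix(); p=np.array(s['ee_pos'])
    print('at',s['time_s'],p.round(1),np.round(s['ee_rot'],1),'F',np.round(s['force'],1),'w',round(s['gripper_width'],1))
    for t,y in zip(targets,yaws):
        d=R.T@(np.array(t,float)-p); w=-((y-s['ee_rot'][2]+180)%360-180)
        print(np.round(d,1).tolist(), round(float(np.radians(w)),3))
E
python3 -c "
from h import *
delta([[230,480,330],[567,60,330]],[170,183.6])"
```

```text
at 0.75 [178.6 546.6 214. ] [180.   -0.  161.9] F [-1.   0.2  0.3] w 91.2
[-69.6, -47.3, -116.0] -0.141
[-520.3, -341.9, -116.1] -0.379
```

Request:
{"op": "apply_moves", "data": {
  "plan": [
    {"jaw":0.67,"delta_pos":[-20,-13,-60],"spin":-0.1},
    {"jaw":0.67,"delta_pos":[-60,-40,-116],"spin":-0.2},
    {"jaw":0.67,"delta_pos":[-520,-342,-116],"spin":-0.379},
    {"jaw":0.67,"delta_pos":[-520,-342,-116],"spin":-0.379},
    {"jaw":0.67,"delta_pos":[-520,-342,-116],"spin":-0.379},
    {"jaw":0.67,"delta_pos":[-520,-342,-116],"spin":-0.379},
    {"jaw":0.67,"delta_pos":[-520,-342,-116],"spin":-0.379},
    {"jaw":0.67,"delta_pos":[-520,-342,-116],"spin":-0.379}
  ],
  "squeeze": 30
}}

```text
time_s: 1.75
ee_pos: [451.2, 204.2, 326.9]
ee_rot: [180.0, 0.1, -176.4]
force: [1.0, 0.5, 1.0]
gripper_width: 30.2
```

```bash
python3 -c "
from h import *
delta([[567,60,330]],[183.6])"
```

```text
at 1.75 [451.2 204.2 326.9] [ 1.800e+02  1.000e-01 -1.764e+02] F [1.  0.5 1. ] w 30.2
[-106.5, -151.2, -3.1] 0.0
```

Request:
{"op": "apply_moves", "data": {
  "plan": [
    {"jaw":0.67,"delta_pos":[-106,-151,-3],"spin":0},
    {"jaw":0.67,"delta_pos":[-106,-151,-3],"spin":0},
    {"jaw":0.67,"delta_pos":[-106,-151,-3],"spin":0},
    {"jaw":0.67,"delta_pos":[-106,-151,-3],"spin":0},
    {"jaw":0.67,"delta_pos":[-106,-151,-3],"spin":0},
    {"jaw":0.67,"delta_pos":[-106,-151,-3],"spin":0},
    {"jaw":0.67,"delta_pos":[-106,-151,-3],"spin":0},
    {"jaw":0.67,"delta_pos":[-106,-151,-3],"spin":0}
  ]
}}

```text
time_s: 2.75
ee_pos: [566.1, 60.9, 330.2]
ee_rot: [180.0, 0.1, -176.3]
force: [0.4, 0.2, 0.4]
gripper_width: 30.2
```

```bash
python3 -c "
from h import *
delta([[567,60,330]],[183.6])
c=cal('wrist'); im=cams.grab_frame('wrist'); cv2.imwrite('pics/wrist2.png',im[:,:,::-1])
from fit import *
p=[557.98,202.2,1.633,.381]
print(proj('wrist',pts(p),c).round(1)); print(proj('wrist',env.state()['ee_pos'],c))
print(c)
"
```

```text
at 2.75 [566.1  60.9 330.2] [ 1.800e+02  1.000e-01 -1.763e+02] F [0.4 0.2 0.4] w 30.2
[-0.8, -1.0, 0.2] 0.002
[[278.6 208.2]
 [281.3  97. ]
 [253.7 251.1]
 [253.8  87.3]
 [292.  271.1]
 [300.2  59.1]]
[[254.68205024 226.1367421 ]]
(array([[307.51825195,   0.        , 254.85523321],
       [  0.        , 307.51825195, 184.07600859],
       [  0.        ,   0.        ,   1.        ]]), array([-2.01349656, -2.14671616, -0.29288819]), array([ -24.77479787, -611.05628849,  351.7583986 ]))
```

View pics/wrist2.png

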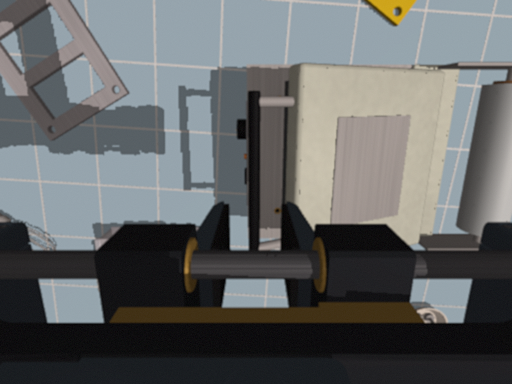

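The wrist view shows the bar vertical at u≈254, its end at (254,92) and a deck hole at (278,211). Both are within 5 px of the fit, so I'll descend and pinch.

Request:
{"op": "apply_moves", "data": {
  "plan": [
    {"jaw":0.67,"delta_pos":[0,-1,60],"spin":0},
    {"jaw":0.67,"delta_pos":[0,-1,100],"spin":0},
    {"jaw":0.67,"delta_pos":[0,-1,130],"spin":0},
    {"jaw":0.67,"delta_pos":[0,-1,149],"spin":0},
    {"jaw":0.67,"delta_pos":[0,-1,149],"spin":0},
    {"jaw":0.67,"delta_pos":[0,-1,149],"spin":0},
    {"jaw":1,"delta_pos":[0,-1,149],"spin":0},
    {"jaw":1,"delta_pos":[0,-1,149],"spin":0}
  ]
}}

```text
time_s: 3.8
ee_pos: [566.9, 60.0, 182.0]
ee_rot: [180.0, 0.2, -176.3]
force: [0.1, -0.0, -0.2]
gripper_width: 13.1
```

Request:
{"op": "apply_moves", "data": {
  "plan": [
    {"jaw":1,"delta_pos":[0,0,0],"spin":0},
    {"jaw":1,"delta_pos":[0,0,0],"spin":0},
    {"jaw":1,"delta_pos":[0,0,0],"spin":0},
    {"jaw":1,"delta_pos":[0,0,0],"spin":0},
    {"jaw":1,"delta_pos":[0,0,0],"spin":0},
    {"jaw":1,"delta_pos":[0,0,0],"spin":0},
    {"jaw":1,"delta_pos":[0,0,0],"spin":0},
    {"jaw":1,"delta_pos":[0,0,0],"spin":0}
  ]
}}

```text
time_s: 4.8
ee_pos: [566.8, 59.9, 181.9]
ee_rot: [180.0, 0.2, -176.3]
force: [0.1, -0.1, -1.6]
gripper_width: 11.2
```

```bash
python3 -c "
import numpy as np
a0=.381;f=lambda a:(235*np.cos(a)-15*np.sin(a),235*np.sin(a)+15*np.cos(a))
for s,e in [(.381,.77),(.77,1.17),(1.17,1.57)]:
  print([(round(f(s)[0]-f(a)[0],1),round(-f(a)[1]+f(s)[1],1)) for a in np.linspace(s,e,8)[1:]])
"
```

```text
[(np.float64(6.0), np.float64(-11.7)), (np.float64(12.5), np.float64(-23.0)), (np.float64(19.8), np.float64(-33.9)), (np.float64(27.6), np.float64(-44.4)), (np.float64(35.9), np.float64(-54.4)), (np.float64(44.9), np.float64(-64.0)), (np.float64(54.3), np.float64(-73.1))]
[(np.float64(10.2), np.float64(-8.8)), (np.float64(20.9), np.float64(-16.9)), (np.float64(32.1), np.float64(-24.4)), (np.float64(43.6), np.float64(-31.3)), (np.float64(55.6), np.float64(-37.5)), (np.float64(67.8), np.float64(-43.1)), (np.float64(80.4), np.float64(-47.9))]
[(np.float64(12.8), np.float64(-4.1)), (np.float64(25.9), np.float64(-7.4)), (np.float64(39.1), np.float64(-10.0)), (np.float64(52.4), np.float64(-11.9)), (np.float64(65.8), np.float64(-12.9)), (np.float64(79.2), np.float64(-13.2)), (np.float64(92.7), np.float64(-12.8))]
```

Request:
{"op": "apply_moves", "data": {
  "plan": [
    {"jaw":1,"delta_pos":[0,6,-11.7],"spin":0},
    {"jaw":1,"delta_pos":[0,12.5,-23],"spin":0},
    {"jaw":1,"delta_pos":[0,19.8,-33.9],"spin":0},
    {"jaw":1,"delta_pos":[0,27.6,-44.4],"spin":0},
    {"jaw":1,"delta_pos":[0,35.9,-54.4],"spin":0},
    {"jaw":1,"delta_pos":[0,44.9,-64],"spin":0},
    {"jaw":1,"delta_pos":[0,54.3,-73.1],"spin":0},
    {"jaw":1,"delta_pos":[0,54.3,-73.1],"spin":0}
  ]
}}

```text
time_s: 5.8
ee_pos: [563.2, 116.4, 256.3]
ee_rot: [179.8, 0.2, -176.3]
force: [3.6, 5.5, -7.6]
gripper_width: 11.4
```

Request:
{"op": "apply_moves", "data": {
  "plan": [
    {"jaw":1,"delta_pos":[0,10.2,-8.8],"spin":0},
    {"jaw":1,"delta_pos":[0,20.9,-16.9],"spin":0},
    {"jaw":1,"delta_pos":[0,32.1,-24.4],"spin":0},
    {"jaw":1,"delta_pos":[0,43.6,-31.3],"spin":0},
    {"jaw":1,"delta_pos":[0,55.6,-37.5],"spin":0},
    {"jaw":1,"delta_pos":[0,67.8,-43.1],"spin":0},
    {"jaw":1,"delta_pos":[0,80.4,-47.9],"spin":0},
    {"jaw":1,"delta_pos":[0,80.4,-47.9],"spin":0}
  ]
}}

```text
time_s: 6.8
ee_pos: [558.0, 197.6, 304.4]
ee_rot: [179.8, 0.2, -176.2]
force: [5.8, 2.4, -12.5]
gripper_width: 11.4
```

Request:
{"op": "apply_moves", "data": {
  "plan": [
    {"jaw":1,"delta_pos":[0,12.8,-4.1],"spin":0},
    {"jaw":1,"delta_pos":[0,25.9,-7.4],"spin":0},
    {"jaw":1,"delta_pos":[0,39.1,-10.0],"spin":0},
    {"jaw":1,"delta_pos":[0,52.4,-11.9],"spin":0},
    {"jaw":1,"delta_pos":[0,65.8,-12.9],"spin":0},
    {"jaw":1,"delta_pos":[0,79.2,-13.2],"spin":0},
    {"jaw":1,"delta_pos":[0,91,-12.8],"spin":0},
    {"jaw":1,"delta_pos":[0,91,-12.8],"spin":0}
  ]
}}

```text
time_s: 7.8
ee_pos: [552.2, 287.4, 317.3]
ee_rot: [180.0, 0.2, -176.2]
force: [5.9, -2.0, -11.9]
gripper_width: 11.4
```

```bash
python3 - <<'E'
from h import *
print(env.state()['ee_pos'],env.state()['force'],env.state()['gripper_width'])
im=cams.grab_frame('scene')[:,:,::-1]; cv2.imwrite('pics/scene3.png',cv2.resize(im[130:380,260:500],None,fx=2.4,fy=2.4))
im=cams.grab_frame('top')[:,:,::-1]; cv2.imwrite('pics/top3.png',cv2.resize(im[105:225,60:240],None,fx=3.2,fy=3.2,interpolation=cv2.INTER_CUBIC))
E
```

```text
[552.23640108 287.41557046 317.27197829] [  5.87261665  -1.97807628 -11.93638975] 11.434559772004524
```

View pics/scene3.png

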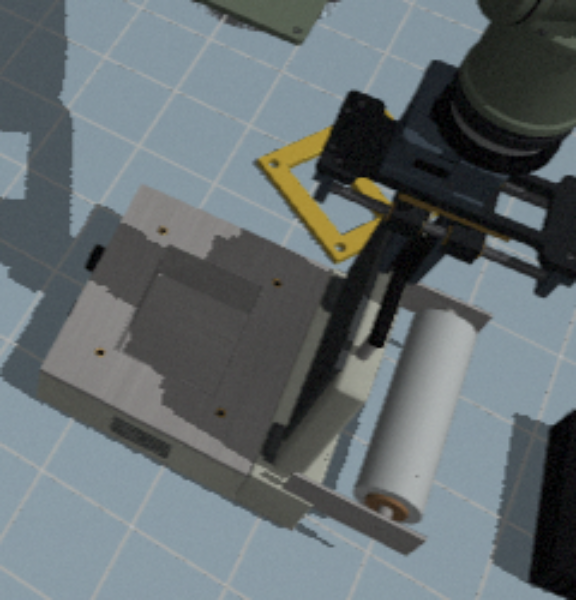

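View pics/top3.png

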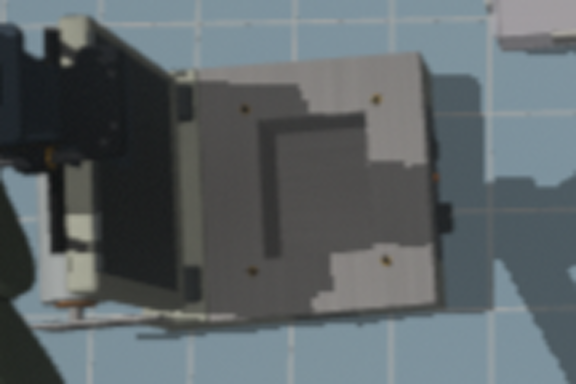

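The lid looks upright. The scene crop shows all four deck holes, at (162,230), (277,283), (100,352) and (221,413). I'll release, rise and refit the sealer.

Request:
{"op": "apply_moves", "data": {
  "plan": [
    {"jaw":0.7,"delta_pos":[0,0,0],"spin":0},
    {"jaw":0.7,"delta_pos":[0,0,0],"spin":0},
    {"jaw":0.7,"delta_pos":[0,0,0],"spin":0},
    {"jaw":0.7,"delta_pos":[0,0,-20],"spin":0},
    {"jaw":0.7,"delta_pos":[0,0,-50],"spin":0},
    {"jaw":0.7,"delta_pos":[0,0,-80],"spin":0},
    {"jaw":0.7,"delta_pos":[0,-60,-80],"spin":0},
    {"jaw":0.7,"delta_pos":[0,-120,-80],"spin":0}
  ]
}}

```text
time_s: 8.9
ee_pos: [559.6, 166.8, 398.1]
ee_rot: [179.9, 0.3, -176.1]
force: [0.8, -0.5, 0.2]
gripper_width: 27.5
```

```bash
python3 - <<'E'
from fit import *
im={n:cams.grab_frame(n) for n in ["scene","top"]}
C={n:cal(n) for n in im}
cv2.imwrite('pics/scene4.png',cv2.resize(im['scene'][130:380,260:500,::-1],None,fx=2.4,fy=2.4)); 
def refine(g,uv,r=4):
    u,v=np.round(uv).astype(int); w=g[v-r:v+r+1,u-r:u+r+1].astype(float)
    w=np.clip(np.median(w)-8-w,0,None); yy,xx=np.mgrid[v-r:v+r+1,u-r:u+r+1]; return np.array([(w*xx).sum(),(w*yy).sum()])/w.sum()
S0=np.array([[100,352],[162,230],[277,283],[221,413]])/2.4+[260,130]   # h0 h1 h2 h3
T0=np.array([[376,99],[386,260],[252,271],[245,108]])/3.2+[60,105]
H=np.array([[-107,-77,85],[-107,77,85],[17,77,85],[17,-77,85]],float)
m={}
for n,g0 in (("scene",S0),("top",T0)):
    g=cv2.cvtColor(im[n],cv2.COLOR_RGB2GRAY); m[n]=np.array([refine(g,q,3) for q in g0]); print(n,(m[n]-g0).round(2).tolist())
    w=toz(n,m[n],85,C[n]); print(w.round(1)[:,:2].tolist(),'sides',np.linalg.norm(w-np.roll(w,1,0),axis=1).round(1))
def W(p): return H@cv2.Rodrigues(np.array([0,0,p[2]]))[0].T+[p[0],p[1],0]
for ns in (["scene"],["top"],["scene","top"]):
    f=lambda p:np.concatenate([(proj(n,W(p),C[n])-m[n]).ravel() for n in ns])
    s=least_squares(f,[558,202,1.633]); print(ns,s.x.round(4),np.degrees(s.x[2]),np.abs(s.fun).max())
x,y,w=s.x
# lid angle: compare with projections of corners
for a in (1.45,1.57,1.69):
    R=cv2.Rodrigues(np.array([0,0,w]))[0]; P=np.array([lidpt(235,15,-85,a),lidpt(235,15,85,a),lidpt(195,30,-110,a),lidpt(195,30,110,a),lidpt(195,0,-110,a),lidpt(195,0,110,a)])@R.T+[x,y,0]
    print(a,((proj("scene",P,C["scene"])-[260,130])*2.4).round(0).tolist())
E
```

```text
scene [[-0.43, -0.23], [-0.36, -0.15], [-0.37, -0.25], [-0.66, -0.38]]
[[642.0, 99.7], [488.1, 89.2], [480.5, 214.1], [634.6, 223.3]] sides [123.8 154.3 125.1 154.3]
top [[-0.43, -0.1], [-0.36, -0.32], [-0.18, -0.28], [nan, nan]]
[[642.5, 97.2], [490.0, 87.1], [481.8, 210.9], [nan, nan]] sides [  nan 152.8 124.1   nan]
['scene'] [558.5383 201.5018   1.6332] 93.5753000886589 0.20310642424109915<stdin>:7: RuntimeWarning: invalid value encountered in divide
Traceback (most recent call last):
ValueError: Residuals are not finite in the initial point.
```

View pics/scene4.png

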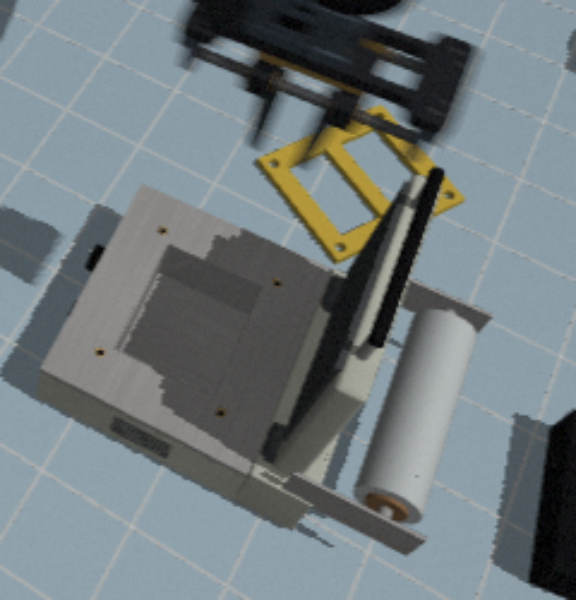

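```bash
python3 - <<'E'
from fit import *
im={n:cams.grab_frame(n) for n in ["scene","top"]}
C={n:cal(n) for n in im}
x,y,w=558.54,201.5,1.6332
for a in (1.47,1.57,1.67):
    R=cv2.Rodrigues(np.array([0,0,w]))[0]; P=np.array([lidpt(235,15,-85,a),lidpt(235,15,85,a)])@R.T+[x,y,0]
    print(a,((proj("scene",P,C["scene"])-[260,130])*2.4).round(0).tolist())
D=np.array([[-62,-77,10],[-62,77,10],[62,77,10],[62,-77,10]],float)
def Wd(p,z=10): 
    d=D.copy(); d[:,2]=z; return d@cv2.Rodrigues(np.array([0,0,p[2]]))[0].T+[p[0],p[1],0]
p0=[459.6,-253.7,0]
# own y (180 side): from corner1->0: direction
v=np.array([492.7-342.9,-140.9+238.3]);v2=np.array([577.5-492.7,-269.5+140.9])
# the 180 side
for vv in (v,v2): print(np.linalg.norm(vv),np.degrees(np.arctan2(vv[1],vv[0])))
for n in im:
    for mm in spotter.masks_of(n,"die"):
        e=mm['extent']; pc=proj(n,[459.6,-253.7,10],C[n])[0]
        if e[0]<pc[0]<e[2] and e[1]<pc[1]<e[3]:
            ys,xs=np.nonzero(mm['region']); r=cv2.minAreaRect(np.c_[xs,ys].astype(np.float32))
            print(n,mm['confidence'],e)
            x0,y0=int(e[0])-5,int(e[1])-5; c=im[n][y0:int(e[3])+6,x0:int(e[2])+6,::-1]; print(n,'off',x0,y0)
            cv2.imwrite(f'pics/die_{n}.png',cv2.resize(c,None,fx=7,fy=7,interpolation=cv2.INTER_CUBIC)); break
E
```

```text
1.47 [[338.0, 326.0], [404.0, 157.0]]
1.57 [[370.0, 341.0], [433.0, 169.0]]
1.67 [[401.0, 358.0], [461.0, 183.0]]
178.68072084027423 33.031933218478066
154.042202009709 -56.59878163411895
scene 0.74 [194.8, 150.9, 246.3, 205.5]
scene off 189 145
top 0.79 [254.4, 160.0, 328.8, 230.4]
top off 249 155
```

View pics/die_scene.png

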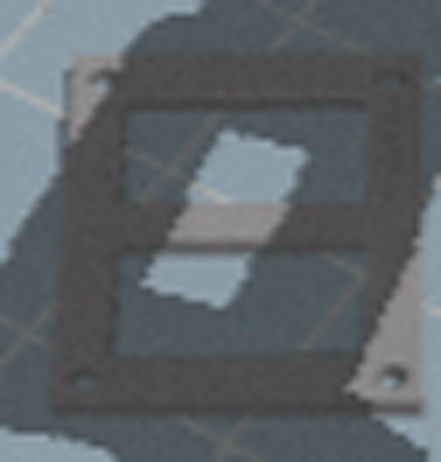

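View pics/die_top.png

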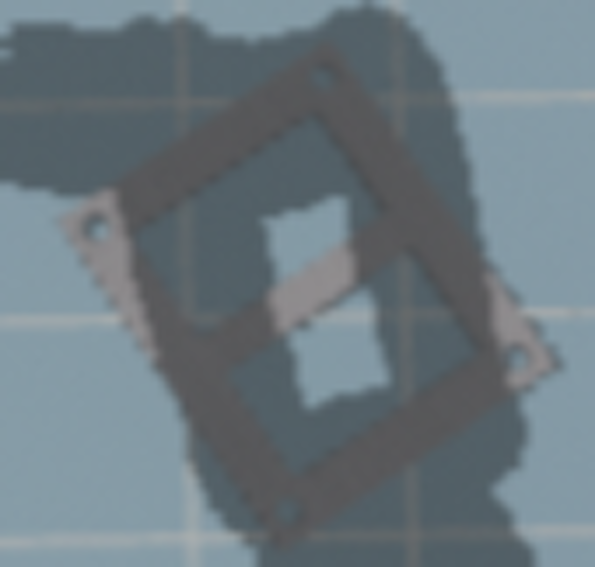

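```bash
python3 - <<'E'
from fit import *
C={n:cal(n) for n in ["scene","top"]}
mm={"top0":(np.array([[205,58],[84,137],[306,207],[184,289]])+.5)/3.7-.5+[240,150],
"top":(np.array([[323,72],[96,226],[518,353],[289,510]])+.5)/7-.5+[249,155],
"scene":(np.array([[100,80],[392,75],[82,380],[395,378]])+.5)/7-.5+[189,145]}
for k,m in mm.items():
    w=toz(k[:-1] if k=="top0" else k,m,8)[:,:2]; print(k,w.round(1).tolist(),w.mean(0).round(1))
    d=[(np.linalg.norm(w[i]-w[j]).round(1),np.degrees(np.arctan2(*(w[j]-w[i])[::-1])).round(1)) for i,j in((0,1),(2,3),(0,2),(1,3))]; print(d)
E
```

```text
top0 [[558.9, -264.5], [492.3, -158.8], [428.7, -346.8], [361.1, -240.8]] [ 460.3 -252.7]
[(np.float64(125.0), np.float64(122.2)), (np.float64(125.7), np.float64(122.5)), (np.float64(154.0), np.float64(-147.7)), (np.float64(154.7), np.float64(-148.0))]
top [[560.4, -263.6], [491.6, -158.6], [430.6, -347.6], [362.1, -242.4]] [ 461.2 -253. ]
[(np.float64(125.5), np.float64(123.2)), (np.float64(125.5), np.float64(123.1)), (np.float64(154.7), np.float64(-147.1)), (np.float64(154.3), np.float64(-147.1))]
scene [[427.3, -344.7], [357.3, -240.4], [556.5, -260.1], [487.9, -154.9]] [ 457.2 -250. ]
[(np.float64(125.6), np.float64(123.9)), (np.float64(125.6), np.float64(123.1)), (np.float64(154.4), np.float64(33.2)), (np.float64(156.2), np.float64(33.2))]
```

```bash
python3 -c "
from h import *
print(env.state()['qpos'])
delta([[459,-251.5,220]],[123.1])"
```

```text
[ 1.56027537e+01  1.62523817e+01  6.68996047e+01  3.98858110e-02
  9.65663321e+01 -7.81983499e+01]
at 9.2 [559.6 168.5 397.5] [ 179.9    0.3 -176.2] F [0.2 0.4 0.2] w 27.3
[129.1, -412.7, 176.2] 1.06
```

Request:
{"op": "apply_moves", "data": {
  "plan": [
    {"jaw":0.45,"delta_pos":[18,-60,0],"spin":0.15},
    {"jaw":0.45,"delta_pos":[36,-118,0],"spin":0.3},
    {"jaw":0.45,"delta_pos":[55,-176,0],"spin":0.45},
    {"jaw":0.45,"delta_pos":[74,-236,30],"spin":0.6},
    {"jaw":0.45,"delta_pos":[92,-295,70],"spin":0.75},
    {"jaw":0.45,"delta_pos":[110,-352,110],"spin":0.9},
    {"jaw":0.45,"delta_pos":[129,-412,140],"spin":1.06},
    {"jaw":0.45,"delta_pos":[129,-412,176],"spin":1.06}
  ]
}}

```text
time_s: 10.2
ee_pos: [460.5, -252.6, 220.5]
ee_rot: [179.6, 0.3, 123.0]
force: [0.6, 0.6, -0.8]
gripper_width: 50.7
```

Request:
{"op": "apply_moves", "data": {
  "plan": [
    {"jaw":0.45,"delta_pos":[0,0,0],"spin":0},
    {"jaw":0.45,"delta_pos":[0,0,0],"spin":0},
    {"jaw":0.45,"delta_pos":[0,0,0],"spin":0},
    {"jaw":0.45,"delta_pos":[0,0,0],"spin":0},
    {"jaw":0.45,"delta_pos":[0,0,0],"spin":0},
    {"jaw":0.45,"delta_pos":[0,0,0],"spin":0},
    {"jaw":0.45,"delta_pos":[0,0,0],"spin":0},
    {"jaw":0.45,"delta_pos":[0,0,0],"spin":0}
  ]
}}

```text
time_s: 11.2
ee_pos: [460.4, -252.6, 220.5]
ee_rot: [179.6, 0.3, 123.0]
force: [-0.2, -0.4, -0.2]
gripper_width: 50.6
```

```bash
python3 -c "
from h import *
delta([[459,-251.5,220]],[123.1])
c=cal('wrist'); im=cams.grab_frame('wrist'); cv2.imwrite('pics/wrist5.png',im[:,:,::-1])
D=np.array([[-62,-77,8],[-62,77,8],[62,77,8],[62,-77,8],[-51,0,10],[51,0,10],[0,0,10]],float)
P=D@cv2.Rodrigues(np.array([0,0,np.radians(-57+90)-np.pi/2]))[0].T
P=D@cv2.Rodrigues(np.array([0,0,np.radians(33.1-90)]))[0].T+[459,-251.5,0]
print(proj('wrist',P,c).round(1))
"
```

```text
at 11.2 [ 460.4 -252.6  220.5] [179.6   0.3 123. ] F [-0.2 -0.4 -0.2] w 50.6
[1.7, -0.6, 0.4] -0.001
[[188.5 107.7]
 [315.5 107.4]
 [310.7 204. ]
 [194.2 204.5]
 [252.2 116.9]
 [252.5 196.8]
 [252.3 158.3]]
```

View pics/wrist5.png

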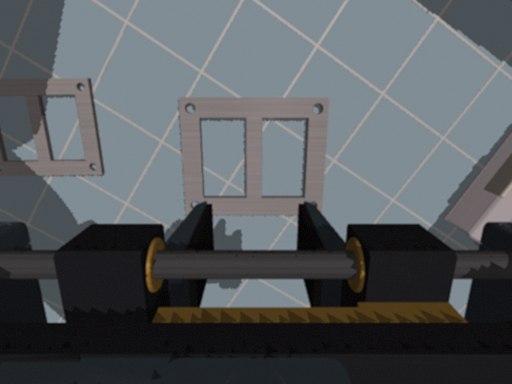

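The wrist view shows the large grey plate with holes at (190,108), (319,108) and (195,204). That is within 2–3 px of prediction, so I'll descend onto its centre bar.

Request:
{"op": "apply_moves", "data": {
  "plan": [
    {"jaw":0.45,"delta_pos":[1.7,1.2,60],"spin":0},
    {"jaw":0.45,"delta_pos":[1.7,1.2,110],"spin":0},
    {"jaw":0.45,"delta_pos":[1.7,1.2,150],"spin":0},
    {"jaw":0.45,"delta_pos":[1.7,1.2,180],"spin":0},
    {"jaw":0.45,"delta_pos":[1.7,1.2,200],"spin":0},
    {"jaw":0.45,"delta_pos":[1.7,1.2,212],"spin":0},
    {"jaw":0.45,"delta_pos":[1.7,1.2,217],"spin":0},
    {"jaw":0.45,"delta_pos":[1.7,1.2,217],"spin":0}
  ]
}}

```text
time_s: 12.25
ee_pos: [462.6, -250.8, 3.7]
ee_rot: [179.6, 0.3, 123.0]
force: [0.8, 0.6, 0.5]
gripper_width: 50.2
```

Request:
{"op": "apply_moves", "data": {
  "plan": [
    {"jaw":1,"delta_pos":[0,0,0],"spin":0},
    {"jaw":1,"delta_pos":[0,0,0],"spin":0},
    {"jaw":1,"delta_pos":[0,0,0],"spin":0},
    {"jaw":1,"delta_pos":[0,0,0],"spin":0},
    {"jaw":1,"delta_pos":[0,0,0],"spin":0},
    {"jaw":1,"delta_pos":[0,0,0],"spin":0},
    {"jaw":1,"delta_pos":[0,0,0],"spin":0},
    {"jaw":1,"delta_pos":[0,0,0],"spin":0}
  ],
  "squeeze": 50
}}

```text
time_s: 13.25
ee_pos: [462.2, -251.1, 4.0]
ee_rot: [179.6, 0.3, 123.0]
force: [-3.3, -1.6, 5.8]
gripper_width: 19.2
```

Request:
{"op": "apply_moves", "data": {
  "plan": [
    {"jaw":1,"delta_pos":[0,0,-10],"spin":0},
    {"jaw":1,"delta_pos":[0,0,-30],"spin":0},
    {"jaw":1,"delta_pos":[0,0,-60],"spin":0},
    {"jaw":1,"delta_pos":[0,0,-90],"spin":0},
    {"jaw":1,"delta_pos":[0,0,-120],"spin":0},
    {"jaw":1,"delta_pos":[0,0,-150],"spin":0},
    {"jaw":1,"delta_pos":[0,0,-170],"spin":0},
    {"jaw":1,"delta_pos":[0,0,-170],"spin":0}
  ]
}}

```text
time_s: 14.25
ee_pos: [461.7, -251.0, 175.3]
ee_rot: [179.5, 0.5, 123.0]
force: [-0.4, -0.2, -4.2]
gripper_width: 19.4
```

```bash
python3 -c "
from h import *
delta([[561,157,172],[561,157,142]],[93.6,93.6])"
```

```text
at 14.25 [ 461.7 -251.   175.3] [179.5   0.5 123. ] F [-0.4 -0.2 -4.2] w 19.4
[287.9, 305.7, 3.6] 0.514
[288.1, 305.4, 33.6] 0.514
```

Request:
{"op": "apply_moves", "data": {
  "plan": [
    {"jaw":1,"delta_pos":[20,22,0],"spin":0.03},
    {"jaw":1,"delta_pos":[58,62,0],"spin":0.1},
    {"jaw":1,"delta_pos":[96,102,0],"spin":0.18},
    {"jaw":1,"delta_pos":[134,142,0],"spin":0.26},
    {"jaw":1,"delta_pos":[172,182,0],"spin":0.34},
    {"jaw":1,"delta_pos":[210,222,0],"spin":0.42},
    {"jaw":1,"delta_pos":[248,262,4],"spin":0.48},
    {"jaw":1,"delta_pos":[272,288,4],"spin":0.514}
  ]
}}

```text
time_s: 15.25
ee_pos: [554.0, 136.6, 169.4]
ee_rot: [179.5, 0.2, 93.6]
force: [0.2, -0.8, -3.0]
gripper_width: 19.5
```

```bash
python3 -c "
from h import *
delta([[561,157,142]],[93.6])"
```

```text
at 15.25 [554.  136.6 169.4] [179.5   0.2  93.6] F [ 0.2 -0.8 -3. ] w 19.5
[20.0, 8.1, 27.4] 0.0
```

Request:
{"op": "apply_moves", "data": {
  "plan": [
    {"jaw":1,"delta_pos":[10,4,10],"spin":0},
    {"jaw":1,"delta_pos":[20,8,20],"spin":0},
    {"jaw":1,"delta_pos":[20,8,32],"spin":0},
    {"jaw":1,"delta_pos":[20,8,40],"spin":0},
    {"jaw":1,"delta_pos":[20,8,45],"spin":0},
    {"jaw":1,"delta_pos":[20,8,45],"spin":0},
    {"jaw":1,"delta_pos":[20,8,45],"spin":0},
    {"jaw":1,"delta_pos":[20,8,45],"spin":0}
  ]
}}

```text
time_s: 16.25
ee_pos: [561.3, 157.0, 124.9]
ee_rot: [179.5, 0.1, 93.6]
force: [-0.1, -0.2, -3.1]
gripper_width: 19.5
```

```bash
python3 - <<'E'
from h import *
delta([[561,157,120]],[93.6])
D=np.array([[-62,-77,10],[-62,77,10],[62,77,10],[62,-77,10]],float)
p=np.array(env.state()['ee_pos']); w=np.radians(93.6)
P=D@cv2.Rodrigues(np.array([0,0,w]))[0].T+[p[0],p[1],p[2]-4]
for n in ["scene","top","wrist"]:
    c=cal(n); im=cams.grab_frame(n)[:,:,::-1]; q=proj(n,P,c); print(n,q.round(1).tolist())
    if n=="wrist": cv2.imwrite('pics/wrist6.png',im); continue
    a=np.maximum(q.min(0).astype(int)-20,0); b=q.max(0).astype(int)+20
    k=5; cv2.imwrite(f'pics/{n}6.png',cv2.resize(im[a[1]:b[1],a[0]:b[0]],None,fx=k,fy=k,interpolation=cv2.INTER_CUBIC)); print('off',a,b)
E
```

```text
at 16.25 [561.3 157.  124.9] [1.795e+02 1.000e-01 9.360e+01] F [-0.1 -0.2 -3.1] w 19.5
[-0.0, -0.4, 4.9] 0.0
scene [[303.4, 268.1], [330.3, 216.4], [379.7, 238.6], [355.8, 294.0]]
off [283 196] [399 314]
top [[173.0, 132.2], [176.1, 184.6], [132.8, 188.1], [130.3, 135.5]]
off [110 112] [196 208]
wrist [[373.6, 320.9], [132.3, 322.5], [107.4, 124.5], [397.6, 124.3]]
```

View pics/scene6.png

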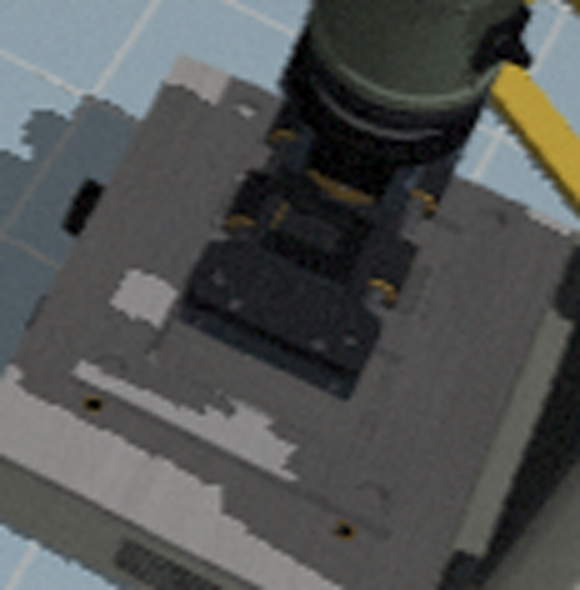

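View pics/top6.png

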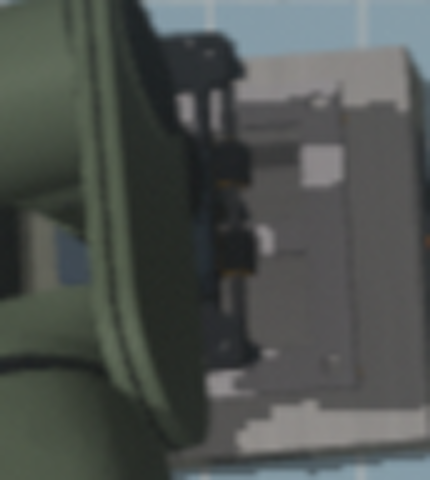

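View pics/wrist6.png

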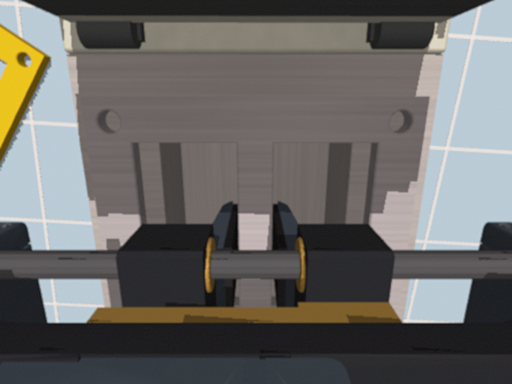

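The plate hangs over the seat. The wrist view shows its rear holes at (109,121) and (399,121). Contrast is low, so I'll enhance the scene and wrist crops.

```bash
python3 - <<'E'
from h import *
for n,(x0,y0,x1,y1),k in (("scene",(283,196,399,314),5),("wrist",(80,90,430,150),2.2)):
    im=cams.grab_frame(n)[:,:,::-1][y0:y1,x0:x1]
    g=cv2.cvtColor(im,cv2.COLOR_BGR2GRAY); g=cv2.resize(g,None,fx=k,fy=k,interpolation=cv2.INTER_CUBIC)
    g=cv2.createCLAHE(6,(6,6)).apply(g); cv2.imwrite(f'pics/{n}7.png',g)
E
```

```text
(no output)
```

View pics/scene7.png

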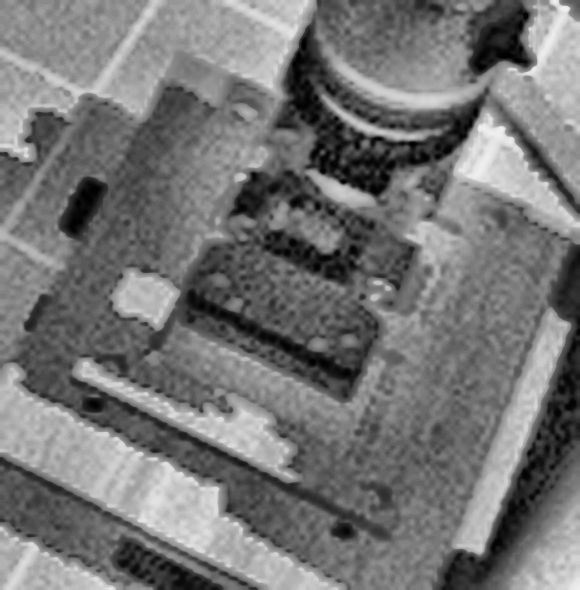

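View pics/wrist7.png

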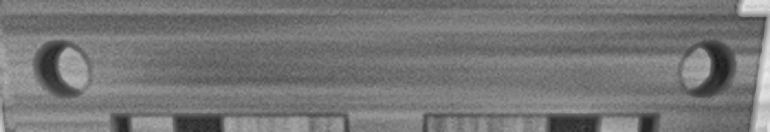

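```bash
python3 - <<'E'
from h import *
im=cams.grab_frame("wrist")[:,:,::-1]
g=cv2.cvtColor(im,cv2.COLOR_BGR2GRAY)
for i,(x0,x1) in enumerate(((60,255),(255,450))):
    c=cv2.resize(g[40:235,x0:x1],None,fx=3,fy=3,interpolation=cv2.INTER_CUBIC)
    cv2.imwrite(f'pics/w8_{i}.png',cv2.createCLAHE(4,(4,4)).apply(c))
E
```

```text
(no output)
```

View pics/w8_0.png

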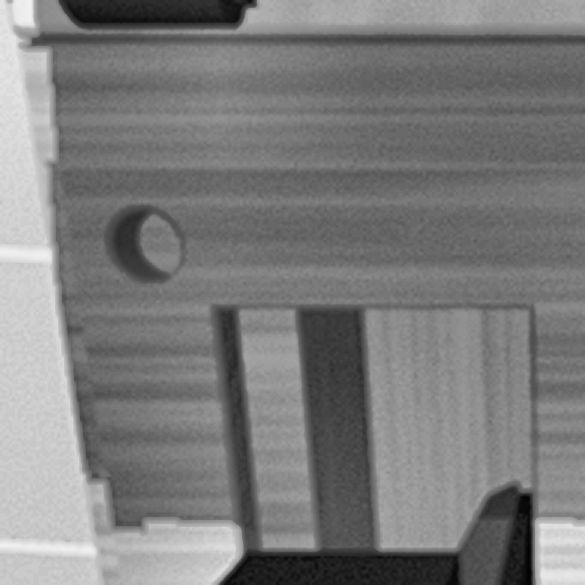

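View pics/w8_1.png

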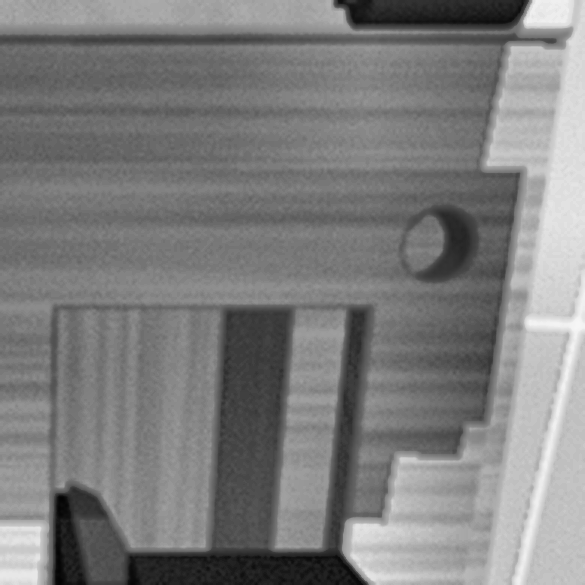

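```bash
python3 - <<'E'
from h import *
c=cal('wrist'); R=cv2.Rodrigues(c[1])[0]; C=-R.T@c[2]; print('cam',C.round(1),'axis',R[2].round(3), env.state()['ee_pos'].round(1))
cv=lambda p,o:(np.array(p,float)+.5)/3-.5+o
o0,o1=np.array([60,40]),np.array([255,40])
th=np.radians(93.575); ex=np.array([np.cos(th),np.sin(th)]); ey=np.array([-np.sin(th),np.cos(th)])
org=np.array([558.54,201.5])
def show(name,uv,z):
    w=toz('wrist',uv,z,c)[:,:2]; print(name,np.c_[(w-org)@ex,(w-org)@ey].round(1).tolist())
show('open L',[cv([299,312],o0),cv([319,548],o0)],85)
show('open R',[cv([292,312],o1),cv([272,548],o1)],85)
show('deck rear',[cv([100,38],o0),cv([500,38],o0),cv([300,39],o1)],85)
for z in (129,131,133,135):
    show(f'holes z{z}',[cv([145,243],o0),cv([440,243],o1)],z)
    show('  winL R rim',[cv([213,308],o0),cv([372,308],o1)],z)
show('bottom rim win',[cv([238,308],o0),cv([347,308],o1)],121)
E
```

```text
cam [555.8 231.9 296.4] axis [ 0.026 -0.266 -0.964] [561.1 157.1 124.5]
open L [[0.8, 64.4], [-57.2, 64.2]]
open R [[0.7, -68.3], [-57.6, -68.3]]
deck rear [[58.9, 101.6], [59.1, 17.0], [59.0, -65.0]]
holes z129 [[19.3, 77.4], [19.3, -79.4]]
  winL R rim [[7.7, 66.6], [7.7, -68.4]]
holes z131 [[19.4, 76.4], [19.4, -78.4]]
  winL R rim [[8.0, 65.8], [7.9, -67.6]]
holes z133 [[19.5, 75.5], [19.5, -77.5]]
  winL R rim [[8.3, 65.0], [8.2, -66.8]]
holes z135 [[19.7, 74.6], [19.7, -76.5]]
  winL R rim [[8.6, 64.2], [8.5, -66.0]]
bottom rim win [[6.6, 65.0], [6.6, -67.0]]
```

Measured in the wrist camera alone, the plate sits about 3.3 mm too far toward the hinge and 1 mm off sideways. Yaw is parallel. I'll correct that and lower.

Request:
{"op": "apply_moves", "data": {
  "plan": [
    {"jaw":1,"delta_pos":[-1.5,0.5,3],"spin":0},
    {"jaw":1,"delta_pos":[-3.2,1,6],"spin":0},
    {"jaw":1,"delta_pos":[-3.2,1,10],"spin":0},
    {"jaw":1,"delta_pos":[-3.2,1,14],"spin":0},
    {"jaw":1,"delta_pos":[-3.2,1,18],"spin":0},
    {"jaw":1,"delta_pos":[-3.2,1,22],"spin":0},
    {"jaw":1,"delta_pos":[-3.2,1,24],"spin":0},
    {"jaw":1,"delta_pos":[-3.2,1,24],"spin":0}
  ]
}}

```text
time_s: 17.55
ee_pos: [562.4, 153.9, 100.4]
ee_rot: [179.5, 0.2, 93.6]
force: [-0.5, 0.4, -3.0]
gripper_width: 19.4
```

```bash
python3 - <<'E'
from h import *
print(env.state()['ee_pos'],env.state()['ee_rot'],env.state()['force'],cal('wrist'))
im=cams.grab_frame("wrist")[:,:,::-1]
g=cv2.cvtColor(im,cv2.COLOR_BGR2GRAY)
for i,(x0,x1) in enumerate(((60,255),(255,450))):
    c=cv2.resize(g[40:235,x0:x1],None,fx=3,fy=3,interpolation=cv2.INTER_CUBIC)
    cv2.imwrite(f'pics/w9_{i}.png',cv2.createCLAHE(4,(4,4)).apply(c))
im=cams.grab_frame("scene")[:,:,::-1][190:320,275:405]
g=cv2.cvtColor(im,cv2.COLOR_BGR2GRAY); g=cv2.resize(g,None,fx=4.6,fy=4.6,interpolation=cv2.INTER_CUBIC)
cv2.imwrite(f'pics/scene9.png',cv2.createCLAHE(5,(5,5)).apply(g))
E
```

```text
[562.40517539 153.89304433 100.38411463] [1.79533670e+02 1.54019926e-01 9.36327492e+01] [-0.52001949  0.39301031 -3.04296954] (array([[307.51825195,   0.        , 254.85523321],
       [  0.        , 307.51825195, 184.07600859],
       [  0.        ,   0.        ,   1.        ]]), array([-2.87037187, -0.08874963, -0.02553452]), array([-572.97805538,  114.85176475,  308.81262491]))
```

View pics/w9_0.png

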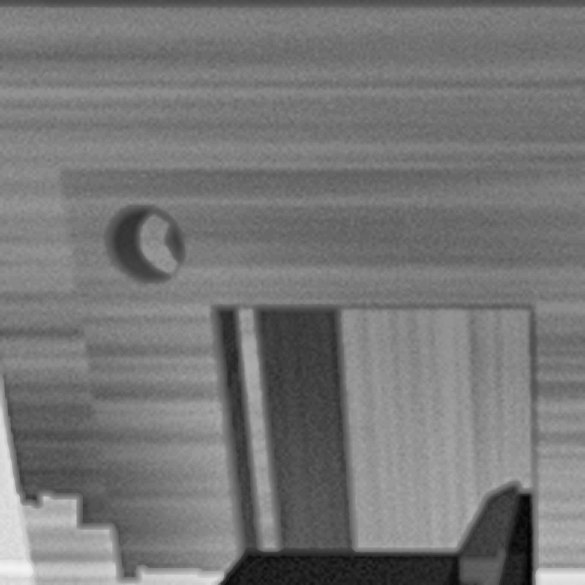

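View pics/w9_1.png

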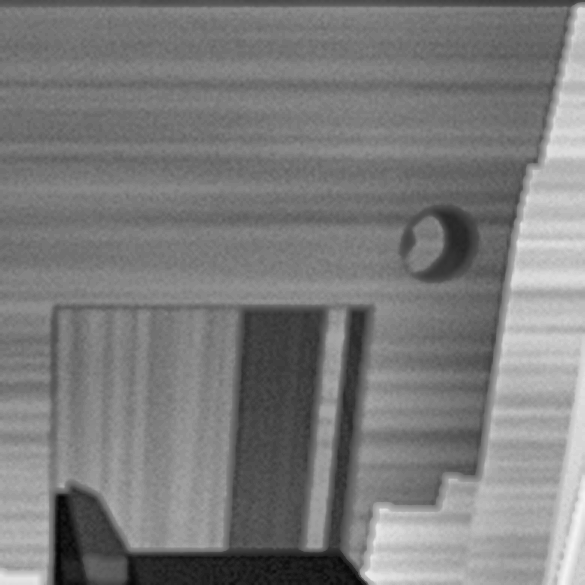

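View pics/scene9.png

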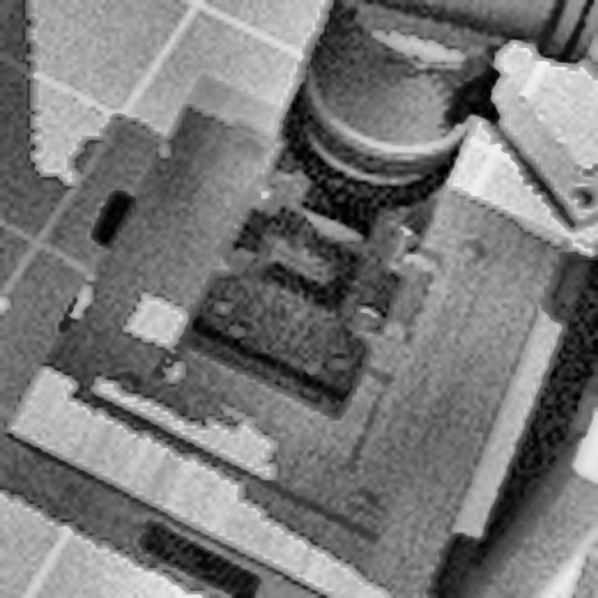

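```bash
python3 - <<'E'
from h import *
c=cal('wrist')
cv=lambda p,o:(np.array(p,float)+.5)/3-.5+o
o0,o1=np.array([60,40]),np.array([255,40])
th=np.radians(93.575); ex=np.array([np.cos(th),np.sin(th)]); ey=np.array([-np.sin(th),np.cos(th)])
org=np.array([558.54,201.5])
def show(name,uv,z):
    w=toz('wrist',uv,z,c)[:,:2]; print(name,np.c_[(w-org)@ex,(w-org)@ey].round(1).tolist())
show('thread outer edges',[cv([164,240],o0),cv([415,240],o1)],85)
show('open L',[cv([257,312],o0),cv([279,548],o0)],85)
show('open R',[cv([325,312],o1),cv([303,548],o1)],85)
show('deck rear',[cv([100,5],o0),cv([500,5],o0),cv([300,5],o1)],85)
for z in (106,107,108):
    show(f'holes z{z}',[cv([145,243],o0),cv([440,243],o1)],z)
    show('  winL R rim',[cv([213,308],o0),cv([372,308],o1)],z)
E
python3 - <<'E'
import cv2,sys
sys.path.insert(0,'.')
from h import *
g=cv2.cvtColor(cams.grab_frame("wrist")[:,:,::-1],cv2.COLOR_BGR2GRAY)
a=cv2.resize(g[100:142,90:130],None,fx=9,fy=9,interpolation=cv2.INTER_CUBIC);b=cv2.resize(g[100:142,380:420],None,fx=9,fy=9,interpolation=cv2.INTER_CUBIC)
o=np.hstack([cv2.normalize(a,None,0,255,cv2.NORM_MINMAX),cv2.normalize(b,None,0,255,cv2.NORM_MINMAX)])
cv2.imwrite('pics/holes.png',o)
E
```

```text
thread outer edges [[15.3, 81.4], [15.3, -85.3]]
open L [[1.0, 64.3], [-50.5, 64.4]]
open R [[0.9, -68.6], [-50.9, -68.6]]
deck rear [[58.2, 88.1], [58.3, 13.7], [58.5, -58.4]]
holes z106 [[16.1, 75.6], [16.1, -80.3]]
  winL R rim [[4.6, 64.9], [4.5, -69.4]]
holes z107 [[16.2, 75.2], [16.2, -79.8]]
  winL R rim [[4.8, 64.5], [4.7, -69.0]]
holes z108 [[16.2, 74.7], [16.2, -79.3]]
  winL R rim [[4.9, 64.1], [4.8, -68.6]]
```

View pics/holes.png

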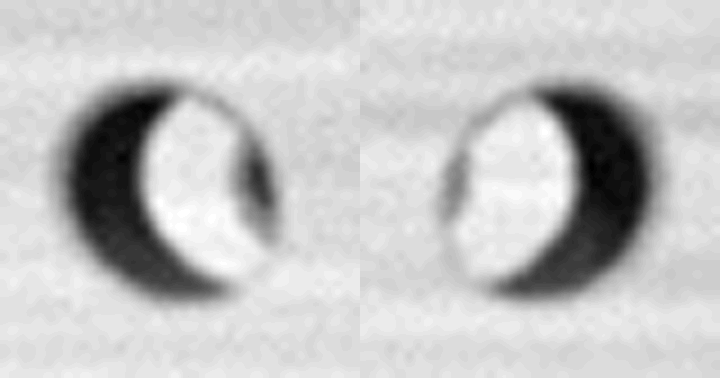

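Both threaded holes now show through the plate holes, symmetric to about 0.3 mm sideways. The plate is still about 1 mm too far toward the hinge, so I'll make one small correction.

Request:
{"op": "apply_moves", "data": {
  "plan": [
    {"jaw":1,"delta_pos":[-0.5,0,0],"spin":0},
    {"jaw":1,"delta_pos":[-1,0,0],"spin":0},
    {"jaw":1,"delta_pos":[-1,0,0],"spin":0},
    {"jaw":1,"delta_pos":[-1,0,0],"spin":0},
    {"jaw":1,"delta_pos":[-1,0,0],"spin":0},
    {"jaw":1,"delta_pos":[-1,0,0],"spin":0},
    {"jaw":1,"delta_pos":[-1,0,0],"spin":0},
    {"jaw":1,"delta_pos":[-1,0,0],"spin":0}
  ]
}}

```text
time_s: 18.7
ee_pos: [562.7, 152.9, 100.7]
ee_rot: [179.5, 0.1, 93.6]
force: [-0.3, 0.4, -3.9]
gripper_width: 19.5
```

```bash
python3 - <<'E'
from h import *
print(env.state())
g=cv2.cvtColor(cams.grab_frame("wrist")[:,:,::-1],cv2.COLOR_BGR2GRAY)
a=cv2.resize(g[100:142,90:130],None,fx=9,fy=9,interpolation=cv2.INTER_CUBIC);b=cv2.resize(g[100:142,380:420],None,fx=9,fy=9,interpolation=cv2.INTER_CUBIC)
o=np.hstack([cv2.normalize(a,None,0,255,cv2.NORM_MINMAX),cv2.normalize(b,None,0,255,cv2.NORM_MINMAX)])
cv2.imwrite('pics/holes2.png',o)
# predicted view of thread circle and hole, if aligned, in the wrist camera (plate top 107.5)
c=cal('wrist'); th=np.radians(93.575); ex=np.array([np.cos(th),np.sin(th)]); ey=np.array([-np.sin(th),np.cos(th)])
for sy,x0 in ((77,90),(-77,380)):
    uv=np.array([[(145+.5)/3-.5+60,(243+.5)/3-.5+40]]) if sy>0 else np.array([[(440+.5)/3-.5+255,(243+.5)/3-.5+40]])
    w=toz('wrist',uv,107.5,c)[0]
    q=proj('wrist',[[*(w[:2]),85],[*(w[:2]+3*ey*np.sign(sy)),85]],c); print(((q-[x0,100]+.5)*9-.5).round(0))
im=cams.grab_frame("scene")[:,:,::-1]; cv2.imwrite('pics/scene10.png',im)
E
```

```text
{'time_s': 18.7, 'qpos': array([14.21329754, 24.07000294, 98.25507382, -0.28256551, 57.20515455,
       10.72925547]), 'qvel': array([-0.01883535,  0.02328037, -0.04493049, -0.06774457, -0.08405467,
       -0.04956677]), 'effort': array([ 2.44814175e-03, -4.56813991e+01, -2.14649069e+01,  5.52716840e-02,
       -2.36301951e-02,  6.65620901e-04]), 'ee_pos': array([562.69341516, 152.94995887, 100.72000996]), 'ee_rot': array([1.79494302e+02, 1.47204938e-01, 9.36354656e+01]), 'force': array([-0.30529417,  0.40676851, -3.8932061 ]), 'torque': array([-0.07732572,  0.09075243, -0.02465839]), 'gripper_width': 19.517774721063947}
[[319. 167.]
 [274. 167.]]
[[ 38. 167.]
 [ 83. 167.]]
```

View pics/holes2.png

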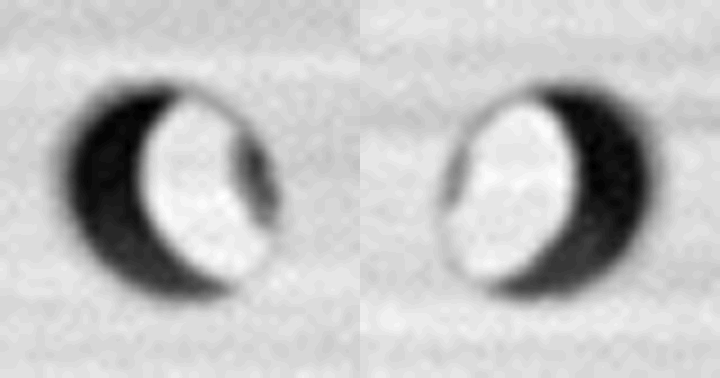

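View pics/scene10.png

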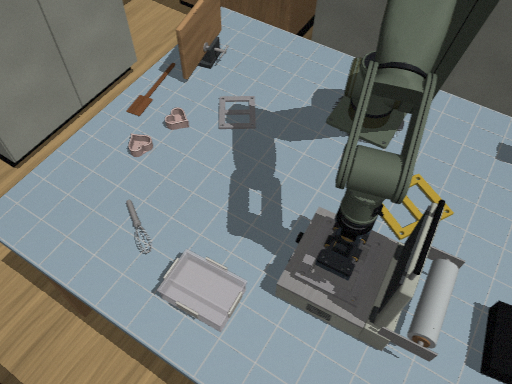

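The last views show the lid bar unmoved, from (441,202) to (417,272) in the scene picture. The bystanders are in place, and both threads show through the plate holes with under 1 mm residual. Handing in.

```bash
python3 -c "
from workcell import env
print(env.job_done())
s=env.state();print(s['time_s'],s['ee_pos'],s['force'],s['gripper_width'])"
```

```text
the job is handed in; nothing more can be done
None
the job is handed in; nothing more can be done
```

I folded the lid up by its bar and left it standing at about 1.58 rad, measured from the bar ends in the scene camera. Then I picked up the large grey die plate by its centre bar and held it over the die seat, and handed in while still holding it at about 18.7 s.

**Last checks:**
- **Height:** the plate's underside was about 12 mm above the deck, tilted about 0.5° going by the tool's own angle. The force reading was about the plate's own weight, with no sign of contact with the sealer.
- **Alignment:** in the wrist camera the two rear holes were within about 1 mm of their threaded holes, with yaw parallel. I couldn't see the front holes in that camera, so their alignment follows from the plate's known size and yaw.
- **Bystanders:** the lunch box, both heart moulds and the whisk showed no movement in the scene picture, which I judged by eye.

**Disagreements:**
- The scene and top cameras differed by 2–3 mm, so I did the final alignment in the wrist camera only.
- A rough scene-camera reading before the corrections put the plate about 6 mm off along the sealer, where the wrist camera's final measurement said about 3 mm. I put the difference down to blurred holes in shadow.
- The visible edges of the threaded holes sat about 2 mm further out than predicted, evenly on both sides. I took that as a ring around each hole.

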